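# Change over the pucks on the can-drying carousel

## Robot

A 6-joint arm with a two-finger parallel gripper is mounted at the origin on the work surface. World frame = base frame: x ahead of the robot, y to its left, z up, the work surface at z = 0. Lengths are in m, angles in rad, forces in N, time in s.
With the tool pointing down it reaches from about 0.375 to 0.9 m from the base axis. Payload 3.1 kg.
Tool frame: the origin (TCP) lies midway between the tips of the shut fingers; the grasp point (between the pads) lies 19 mm behind it; z points along the fingers, y is the line along which they close (so a half turn about z gives the same grasp; the last joint's range is limited). The gripper opens to 87 mm and grips with 3 to 60 N. Pads are 19 mm wide; open, the fingers measure 117 mm over their backs; the gripper's body (75 mm by 190 mm) begins 51 mm behind the grasp point.
Start: joints at [0.982, 0.527, 1.433, -0, 1.181, -0.178], TCP at [0.25, 0.573, 0.223] pointing down, gripper open.
Joint ranges: [-3.08, 3.08], [-0.75, 2.2], [0.22, 2.44], [-1.43, 4.57], [0, 2.65], [-2.85, 2.85]. Speed limits (rad/s): [2.79, 2.79, 3.14, 3.14, 3.14, 3.14].

## Interface

Orientations are given as a unit quaternion [x, y, z, w].
In Python, from rig import robot gives the robot as it stands. The module is installed in compiled form; this text tells all that it offers.
- The arm moves only by the tool play_rows, never from a script. Its arguments are lists of equal length, an entry for each row: "gripper": the closure, from -1 (fully open) to 1 (shut); "delta_pos": the shift along the tool's x, y, z in cm, a list of three; "turn": the turn, a rotation vector about the tool's x, y, z in rad, a list of three. A call has 1 to 12 rows; each row is the pose to reach, as a shift and turn from the pose commanded when the call began, along the tool's axes at that moment; what a row does not reach only later rows make up. A row lasts 1/8 s, in which the tool goes at most 62.5 mm and 10.7 degrees, less where a joint would pass 70% of its speed; a pose out of reach is approached as far as the arm can. A call with a gripper value outside its range is refused whole. The fingers move at their own pace and stop on an object; "squeeze" is the grip in N (left out, the last holds). Time passes only in rows, so rows that repeat a pose let the fingers close. It gives the time, the measured TCP pose, the force, the opening and the grip force at its end, in the units of the state.
- robot.get_obs(): the state, without advancing time (a new reading comes with each control period).
- robot.camera(name): name is "scene" or "side" or "wrist"; returns a dict with "color" (480x640x3 uint8, red, green, blue), "vfov" (degrees; the focal length in pixels is half the picture's height over the tangent of half this angle, whatever the lens; pixels are square), "cx", "cy" (the principal point, pixels), "R" (3x3) and "t" (3): a world point X has camera coordinates R X + t. Camera axes: x right, y down, z forward; pixel columns grow to the right and rows downward; lengths in m; the calibration is good to about 2 mm. A picture is of the moment at which its call begins. There is no depth.
- robot.hand_in(): hands the job in; it is judged then, once.
The state is a dict: "time": time; "q": joint angles; "joint_velocities": joint speeds; "joint_torque": joint torques, N m; "position": TCP position; "tool_rot": TCP orientation; "ft_force": force on the tool from outside, world axes, zero at the start; "moment": the same for the moment, N m; "grip_width": finger opening in m; "grip_force": force on a finger pad.
Only numpy, scipy, OpenCV 4.12 (cv2) and the standard library are available. Lean on these libraries where they do the work, as an engineer would, in place of code of your own. Each camera call takes 0.05 s, during which the arm holds its last target. There are 200 camera calls.

## Task

Turn the drying carousel by its upright grip a third of a turn anticlockwise, seen from above, to its next detent, which brings its three stands with the dry can pucks round to the front; let it rest there. Lay the dry pucks flat in the grey tray, not on one another, and set every rinsed puck from the drip mat on the stands, one to a stand, centred and flat. Then turn the carousel back to its first detent, so that the rinsed pucks end up at the back by the blower, still on their stands; do not shift or tip the bottles, the clamp and the egg cup standing about.

Things in the scene. Friction and masses are not known exactly. Their poses are not given: they have to be found in the camera images.
- rinsed1: rinsed (wet) aluminium can crushed to a puck: round, 54 mm across, 22 mm thick, about 20 g; origin at the centre of its underside, z up. Lies flat on the drip mat at the start; two or three are there, the others absent
- rinsed2: rinsed (wet) aluminium can crushed to a puck: round, 54 mm across, 22 mm thick, about 20 g; origin at the centre of its underside, z up. Lies flat on the drip mat at the start; two or three are there, the others absent
- rinsed3: rinsed (wet) aluminium can crushed to a puck: round, 54 mm across, 22 mm thick, about 20 g; origin at the centre of its underside, z up. Lies flat on the drip mat at the start; two or three are there, the others absent
- dry1: dry aluminium can crushed to a puck: round, 54 mm across, 22 mm thick, about 20 g; origin at the centre of its underside, z up. Stands at the start on one of the carousel's three stands, far from the robot; two or three are there, the others absent. After the turn it is on one of the stands nearest the robot
- dry2: dry aluminium can crushed to a puck: round, 54 mm across, 22 mm thick, about 20 g; origin at the centre of its underside, z up. Stands at the start on one of the carousel's three stands, far from the robot; two or three are there, the others absent. After the turn it is on one of the stands nearest the robot
- dry3: dry aluminium can crushed to a puck: round, 54 mm across, 22 mm thick, about 20 g; origin at the centre of its underside, z up. Stands at the start on one of the carousel's three stands, far from the robot; two or three are there, the others absent. After the turn it is on one of the stands nearest the robot
- stand1 (a point): centre of the top pad (34 mm square, black, 80 mm above the table, 50 mm above the deck) of one of the carousel's three stands, the left one as the robot sees them when they have come to the front; it turns with the carousel. The stands are 95 mm from the axis and 40 degrees (65 mm) apart; at the start they are at the back left
- stand2 (a point): centre of the top pad (34 mm square, black, 80 mm above the table, 50 mm above the deck) of one of the carousel's three stands, the middle one as the robot sees them when they have come to the front; it turns with the carousel. The stands are 95 mm from the axis and 40 degrees (65 mm) apart; at the start they are at the back left
- stand3 (a point): centre of the top pad (34 mm square, black, 80 mm above the table, 50 mm above the deck) of one of the carousel's three stands, the right one as the robot sees them when they have come to the front; it turns with the carousel. The stands are 95 mm from the axis and 40 degrees (65 mm) apart; at the start they are at the back left
- hub (a point): centre of the carousel on its axis, at the top of the round plywood deck (324 mm across, deck top 30 mm above the table)
- handle (a point): point to grip on the carousel's upright wooden grip, a freely spinning sleeve 18 mm thick, its foot 78 mm and top 145 mm above the table; the point is 130 mm above the table, 150 mm from the axis. At the start it is at the front left of the carousel; after the turn at the front right, to the right of the stands
- carousel (a joint): turn of the carousel about its vertical axis, rad, positive anticlockwise from above. Clicking detents at 0 (start, stands by the blower), 2.094 (stands at the front) and 4.189 (too far); stops at -0.15 and 4.34. About 5 N at the grip to leave a detent, 1 N between. A detent draws in only from within 0.05 rad; elsewhere light friction holds the deck
- tray: loose grey plastic tray, outside 280 x 150 x 26 mm high, walls and floor 5 mm, 0.6 kg, long side along its x; origin at the centre of its underside. To the left or right of the carousel
- drip_mat: fixed flat black rubber mat, 270 x 140 x 6 mm, long side along its x, origin at the centre of its underside; the rinsed pucks lie in a row along it. On the other side from the tray
- amber_bottle: bystander: empty amber glass bottle, 62 mm across, 205 tall, far left; origin at centre of its underside
- pet_bottle: bystander: clear plastic bottle, 64 mm across, 210 tall, far right; origin at centre of its underside
- egg_cup: bystander: white ceramic egg cup holding caps, 48 mm across, 66 tall, near the robot on the right; origin at centre of its underside
- can_clamp: bystander: blue clamp gripping a stack of flattened cans, about 125 x 50 x 92 mm tall, near the robot on the left; origin at its underside
There are look-alikes about, which are no part of the job. Leave any yellow look-alike of the rinsed3 alone. What is shaped like the dry1 but pink is not meant.

How it is judged:
On the way, in this order (a step that is already met when the one before it is completed fails the run):
1. the carousel rests in its next detent, let go, with the dry pucks still on their stands (value of joint carousel between 2.0344 and 2.1544 rad and velocity of joint carousel between -0.05 and 0.05 rad/s and height (world z) of each of dry1, dry2, dry3 above 0.072 m and horizontal distance between dry1 and hub between 0.078 and 0.112 m and angle between each of dry1, dry2, dry3's own z axis and vertical below 0.15 rad and horizontal distance between dry2 and hub between 0.078 and 0.112 m and horizontal distance between dry3 and hub between 0.078 and 0.112 m and contact force between the fingers and carousel below 0.2 N), for 0.3 s.
2. with the carousel in that detent, every dry puck lies flat in the tray and every rinsed puck is on a stand, let go (value of joint carousel between 2.0344 and 2.1544 rad and velocity of joint carousel between -0.05 and 0.05 rad/s and (distance between rinsed1 and stand1 below 0.012 m or distance between rinsed1 and stand2 below 0.012 m or distance between rinsed1 and stand3 below 0.012 m) and angle between each of rinsed1, rinsed2, rinsed3, dry1, dry2, dry3's own z axis and vertical below 0.15 rad and contact force between the fingers and rinsed1 below 0.2 N and (distance between rinsed2 and stand1 below 0.012 m or distance between rinsed2 and stand2 below 0.012 m or distance between rinsed2 and stand3 below 0.012 m) and contact force between the fingers and rinsed2 below 0.2 N and (distance between rinsed3 and stand1 below 0.012 m or distance between rinsed3 and stand2 below 0.012 m or distance between rinsed3 and stand3 below 0.012 m) and contact force between the fingers and rinsed3 below 0.2 N and x of dry1 in the frame of tray between -0.115 and 0.115 m and y of dry1 in the frame of tray between -0.05 and 0.05 m and z of each of dry1, dry2, dry3 in the frame of tray below 0.014 m and linear speed of each of dry1, dry2, dry3 below 0.02 m/s and x of dry2 in the frame of tray between -0.115 and 0.115 m and y of dry2 in the frame of tray between -0.05 and 0.05 m and x of dry3 in the frame of tray between -0.115 and 0.115 m and y of dry3 in the frame of tray between -0.05 and 0.05 m), for 0.3 s.
At the end, for the whole second after the job is handed in: carousel back at rest in the first detent (0 +- 0.06 rad), every rinsed puck flat on a stand within 12 mm of its centre, every dry puck at rest flat on the tray's floor (not stacked), nothing held (value of joint carousel between -0.06 and 0.06 rad and velocity of joint carousel between -0.05 and 0.05 rad/s and (distance between rinsed1 and stand1 below 0.012 m or distance between rinsed1 and stand2 below 0.012 m or distance between rinsed1 and stand3 below 0.012 m) and angle between each of rinsed1, rinsed2, rinsed3, dry1, dry2, dry3's own z axis and vertical below 0.15 rad and contact force between the fingers and rinsed1 below 0.2 N and (distance between rinsed2 and stand1 below 0.012 m or distance between rinsed2 and stand2 below 0.012 m or distance between rinsed2 and stand3 below 0.012 m) and contact force between the fingers and rinsed2 below 0.2 N and (distance between rinsed3 and stand1 below 0.012 m or distance between rinsed3 and stand2 below 0.012 m or distance between rinsed3 and stand3 below 0.012 m) and contact force between the fingers and rinsed3 below 0.2 N and x of dry1 in the frame of tray between -0.115 and 0.115 m and y of dry1 in the frame of tray between -0.05 and 0.05 m and z of each of dry1, dry2, dry3 in the frame of tray below 0.014 m and linear speed of each of dry1, dry2, dry3 below 0.02 m/s and x of dry2 in the frame of tray between -0.115 and 0.115 m and y of dry2 in the frame of tray between -0.05 and 0.05 m and x of dry3 in the frame of tray between -0.115 and 0.115 m and y of dry3 in the frame of tray between -0.05 and 0.05 m); the robot touches nothing.
It fails at once if a bystander is shifted more than 40 mm or tipped over (distance of any of amber_bottle, pet_bottle, egg_cup, can_clamp from where it was at the start of the episode above 0.04 m or angle between any of amber_bottle, pet_bottle, egg_cup, can_clamp's own z axis and vertical above 0.5 rad).
Of rinsed1, rinsed2, rinsed3 only 2 to 3 are there at a start; the rules pass over those that are not, and their reading is None.
Of dry1, dry2, dry3 only 2 to 3 are there at a start; the rules pass over those that are not, and their reading is None.
At some moment in a run one of tray may be knocked a few centimetres aside while the robot is not near it.
It also fails if it takes over 210 s, if anything falls off the work surface, if the arm or the gripper's body presses on something with over 40 N, if the wrist force passes 120 N, or if a joint passes its speed limit or range.

## Working session

There is one attempt and no reset: what is moved stays moved. The work goes in short steps, Python scripts to look and compute and a tool call to move; the robot and the scene stay as the last step left them, time stands still between calls to the robot, and variables do not carry over. Pictures are saved under pics/ and viewed, at most 14 in all, crops included, and the job is handed in when it is done.

Besides the shell and the picture viewer there is one more tool, called as a command line: name --argument value ..., lists and objects as JSON in quotes. play_rows: Moves the arm, as the interface text tells. Its arguments: {"type":"object","properties":{"gripper":{"type":"array","items":{"type":"number"}},"delta_pos":{"type":"array","items":{"type":"array","items":{"type":"number"}}},"turn":{"type":"array","items":{"type":"array","items":{"type":"number"}}},"squeeze":{"type":"number"}},"required":["gripper","delta_pos","turn"]}

```bash
mkdir -p pics; cat > h.py <<'E'
import numpy as np, cv2
from rig import robot
def cam(n):
    c=robot.camera(n); c['f']=240/np.tan(np.radians(c['vfov'])/2); return c
def w2p(c,X):
    p=np.atleast_2d(X)@np.array(c['R']).T+np.array(c['t']); return p[:,:2]/p[:,2:]*c['f']+[c['cx'],c['cy']]
def p2w(c,u,v,z):
    R=np.array(c['R']); o=-R.T@np.array(c['t']); d=R.T@np.array([(u-c['cx'])/c['f'],(v-c['cy'])/c['f'],1]); return o+d*(z-o[2])/d[2]
def save(c,n): cv2.imwrite('pics/'+n+'.png',c['color'][:,:,::-1])
E
python3 - <<'E'
from h import *
a=cam('scene');b=cam('side')
save(a,'scene0');save(b,'side0')
for c in(a,b):
    R=np.array(c['R']);print(c['f'],-R.T@np.array(c['t']),R[2])
o=robot.get_obs();print(o['position'],o['tool_rot'],o['q'],o['time'])
E
```

```text
436.8040550774183 [ 1.10344405 -0.02995936  1.01705322] [-0.51455865  0.07591799 -0.85408773]
537.9619577064451 [-0.09181238 -0.71856431  0.89926577] [ 0.50395155  0.61194709 -0.60955197]
[0.2492051  0.57245416 0.22168477] [ 2.03959336e-01  9.78978894e-01 -8.86961804e-04 -3.56463853e-04] [ 9.81476009e-01  5.28345797e-01  1.43377904e+00 -3.68325097e-06
  1.18137964e+00 -1.78517566e-01] 0.1
```

View pics/scene0.png

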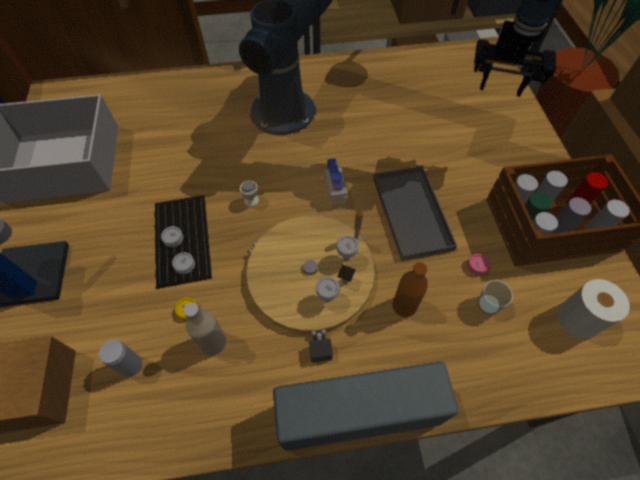

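View pics/side0.png

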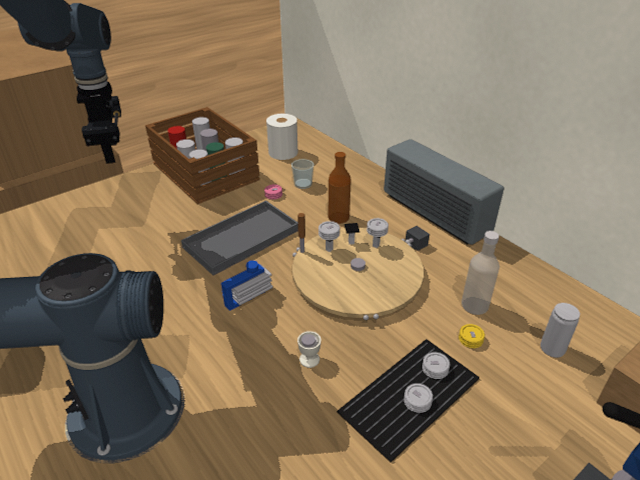

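The scene view shows dry pucks at (347,247) and (327,289), with the empty black pad at (346,273) and the handle near (359,222). The rinsed pucks are on the mat at (172,237) and (183,263). The yellow puck at (186,308) and the pink one at (479,264) are decoys. The tray is around (413,212). In the side view the handle is at (301,213–250).

```bash
python3 - <<'E'
from h import *
from scipy.optimize import least_squares
a=cam('scene');b=cam('side')
def tri(pa,pb):
    return least_squares(lambda X:np.r_[w2p(a,X)[0]-pa,w2p(b,X)[0]-pb],[.6,0,.1]).x
for n,pa,pb in [('hubknob',(310,267),(358,264)),('padmid',(346,273),(352,229)),('dryA',(347,243),(329,229)),('dryB',(327,286),(377,226)),('amber cap',(420,267),(340,156)),('r1',(172,235),(435,362)),('r2',(183,261),(418,395))]:
    X=tri(pa,pb);print(n,X.round(4),(w2p(a,X)-pa).round(1),(w2p(b,X)-pb).round(1))
for n,c,u,v,z in [('r1',a,172,235,.028),('r1s',b,418,395,.028),('r2',a,183,261,.028),('r2s',b,435,362,.028),
 ('deckL',a,246,272,.03),('deckR',a,376,272,.03),('deckT',a,312,216,.03),('deckB',a,312,329,.03),('deckLs',b,292,268,.03),('deckRs',b,424,268,.03),('dA',a,347,244,.102),('dB',a,327,287,.102),('dAs',b,329,230,.102),('dBs',b,377,227,.102),
 ('tray1',a,375,177,.026),('tray2',a,423,168,.026),('tray3',a,454,244,.026),('tray4',a,400,257,.026),('traysL',b,181,238,.026),('traysT',b,266,204,.026),('traysR',b,299,220,.026),('traysB',b,213,270,.0),
 ('mat1',a,155,205,.006),('mat2',a,206,196,.006),('mat3',a,210,276,.006),('mat4',a,158,286,.006),('egg',b,309,339,.066),('egga',a,249,188,.066),('clampa',a,336,170,.09)]:
    print(n,p2w(c,u,v,z).round(4))
A=a['color'][185:345,235:395];B=b['color'][195:325,265:435]
o=np.hstack([cv2.resize(A,(400,400),interpolation=2),cv2.resize(B[:, :130],(400,400),interpolation=2)]);cv2.imwrite('pics/crop1.png',o[:,:,::-1])
E
```

```text
hubknob [0.602  0.0119 0.0358] [[-0.3  0.3]] [[-0.4 -0.2]]
padmid [0.6504 0.0931 0.0735] [[-0.5  0.5]] [[-0.6 -0.3]]
dryA [0.5835 0.1056 0.0982] [[-0.8  0.8]] [[-1.  -0.6]]
dryB [0.6874 0.0412 0.096 ] [[-0.4  0.4]] [[-0.6 -0.3]]
amber cap [0.7212 0.2314 0.2008] [[-0.7  0.8]] [[-1.1 -0.7]]
r1 [ 0.489  -0.3281  0.0795] [[-3.2  2.3]] [[-3.  -0.8]]
r2 [ 0.4879 -0.3174 -0.0399] [[ 2.8 -2. ]] [[2.6 0.7]]
r1 [ 0.4492 -0.3362  0.028 ]
r1s [ 0.4434 -0.3422  0.028 ]
r2 [ 0.5324 -0.306   0.028 ]
r2s [ 0.5285 -0.3089  0.028 ]
deckL [ 0.5886 -0.1481  0.03  ]
deckR [0.6367 0.1754 0.03  ]
deckT [0.4452 0.039  0.03  ]
deckB [ 0.7601 -0.0039  0.03  ]
deckLs [0.4704 0.1053 0.03  ]
deckRs [ 0.7239 -0.0966  0.03  ]
dA [0.5865 0.1068 0.102 ]
dB [0.6917 0.0415 0.102 ]
dAs [0.5782 0.0952 0.102 ]
dBs [0.6791 0.0308 0.102 ]
tray1 [0.335  0.2376 0.026 ]
tray2 [0.3228 0.3836 0.026 ]
tray3 [0.5849 0.3957 0.026 ]
tray4 [0.6018 0.2464 0.026 ]
traysL [0.3153 0.3877 0.026 ]
traysT [0.5785 0.3811 0.026 ]
traysR [0.6061 0.2596 0.026 ]
traysB [0.3299 0.2514 0.    ]
mat1 [ 0.3266 -0.3936  0.006 ]
mat2 [ 0.3161 -0.2506  0.006 ]
mat3 [ 0.5739 -0.243   0.006 ]
mat4 [ 0.5828 -0.3735  0.006 ]
egg [ 0.3457 -0.1271  0.066 ]
egga [ 0.3528 -0.1212  0.066 ]
clampa [0.3451 0.12   0.09  ]
```

View pics/crop1.png

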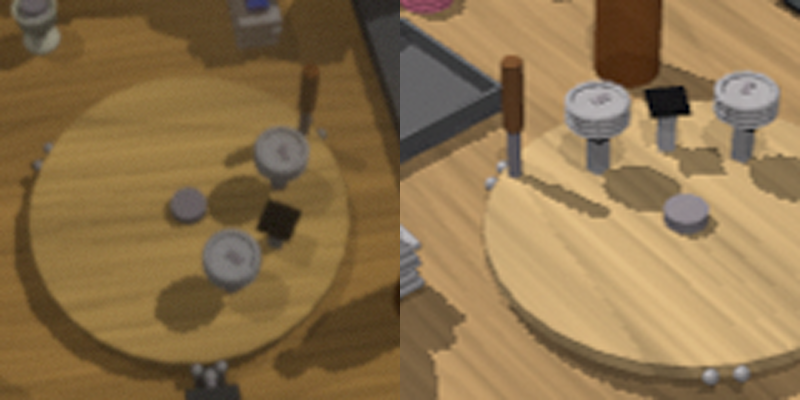

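The crop confirms two metallic dry pucks, left and right of an empty middle pad. The handle top is at scene pixel (359,212) and side pixel (301,214).

```bash
cat >> h.py <<'E'
from scipy.optimize import least_squares
def tri(a,b,pa,pb):
    return least_squares(lambda X:np.r_[w2p(a,X)[0]-pa,w2p(b,X)[0]-pb],[.6,0,.1]).x
def totool(dw):
    from scipy.spatial.transform import Rotation as Rn
    return Rn.from_quat(robot.get_obs()['tool_rot']).inv().apply(dw)*100
E
python3 - <<'E'
from h import *
a=cam('scene');b=cam('side')
X=tri(a,b,(359.4,212.5),(301.4,214.8));print('top',X)
print('foot',tri(a,b,(357.5,227),(302,237)))
for z in(.145,.14): print(p2w(a,359.4,212.5,z),p2w(b,301.4,214.8,z))
h=np.array([.6,.0118]);d=X[:2]-h;print(np.hypot(*d),np.degrees(np.arctan2(d[1],d[0])))
# tool check: project TCP in scene
o=robot.get_obs();print(totool([X[0]-o['position'][0],X[1]-o['position'][1],0]),o['position'])
E
```

```text
top [0.5292271  0.14404931 0.14354528]
foot [0.52846916 0.14377681 0.0763159 ]
[0.52863879 0.14541429 0.145     ] [0.52822389 0.13985637 0.145     ]
[0.52534309 0.14641981 0.14      ] [0.53233409 0.14554681 0.14      ]
0.14999561010338622 118.15335396149501
[-4.27748924e+01 -2.81321412e+01  1.65052439e-02] [0.24942195 0.57279164 0.22217979]
```

play_rows --gripper '[-0.4,-0.4,-0.4,-0.4,-0.4,-0.4,-0.4,-0.4,-0.4,-0.4,-0.4,-0.4]' --delta_pos '[[-2.8,-1.9,0],[-7.1,-4.7,0],[-11.8,-7.8,0],[-16.5,-10.9,0],[-21.2,-14,0],[-25.9,-17.1,0],[-30.6,-20.2,0],[-35.3,-23.3,0],[-39.5,-26,0],[-41.8,-27.5,0],[-42.8,-28.15,0],[-42.8,-28.15,0]]' --turn '[[0,0,0],[0,0,0],[0,0,0],[0,0,0],[0,0,0],[0,0,0],[0,0,0],[0,0,0],[0,0,0],[0,0,0],[0,0,0],[0,0,0]]' --squeeze 15

```text
time: 1.8
position: [0.5295, 0.1439, 0.2225]
tool_rot: [0.204, 0.979, 0.0, -0.0]
ft_force: [-0.7, 0.0, 0.8]
grip_width: 0.0608
grip_force: 0.0
```

play_rows --gripper '[-0.4,-0.4,-0.4,-0.4,-0.4,-0.4,1,1,1,1,1,1]' --delta_pos '[[0,0,2],[0,0,5],[0,0,8],[0,0,10],[0,0,11.1],[0,0,11.1],[0,0,11.1],[0,0,11.1],[0,0,11.1],[0,0,11.1],[0,0,11.1],[0,0,11.1]]' --turn '[[0,0,0],[0,0,0],[0,0,0],[0,0,0],[0,0,0],[0,0,0],[0,0,0],[0,0,0],[0,0,0],[0,0,0],[0,0,0],[0,0,0]]'

```text
time: 3.3
position: [0.5294, 0.1437, 0.1116]
tool_rot: [0.204, 0.979, -0.0, -0.0]
ft_force: [-0.1, -1.5, 0.7]
grip_width: 0.0177
grip_force: 15.0
```

```bash
python3 - <<'E'
from h import *
o=robot.get_obs();p=o['position'];print(o['time'],p,o['grip_width'],o['ft_force'])
h=np.array([.6,.0118]);t0=np.radians(118.15)
P=lambda t:np.array([*(h+.15*np.array([np.cos(t),np.sin(t)])),0])
print((P(t0)-p)[:2])
# smooth profile 24 rows to 120deg (+0)
for k in range(1,25):
    s=k/24; s=s*s*(3-2*s)
    print(k,totool(P(t0+s*2*np.pi/3)-P(t0)).round(2)[:2])
E
```

```text
3.3 [0.52940272 0.1436754  0.11162521] 0.017663037743851823 [-0.09649595 -1.54824077  0.692168  ]
[-0.00016994  0.00038193]
1 [ 0.1  -0.13]
2 [ 0.37 -0.49]
3 [ 0.79 -1.1 ]
4 [ 1.3  -1.93]
5 [ 1.84 -2.99]
6 [ 2.37 -4.28]
7 [ 2.81 -5.76]
8 [ 3.11 -7.42]
9 [ 3.23 -9.21]
10 [  3.13 -11.08]
11 [  2.77 -12.98]
12 [  2.17 -14.84]
13 [  1.33 -16.61]
14 [  0.28 -18.23]
15 [ -0.93 -19.67]
16 [ -2.24 -20.89]
17 [ -3.6  -21.88]
18 [ -4.94 -22.66]
19 [ -6.2  -23.23]
20 [ -7.33 -23.63]
21 [ -8.27 -23.89]
22 [ -8.99 -24.04]
23 [ -9.44 -24.12]
24 [ -9.6  -24.14]
```

play_rows --gripper '[1,1,1,1,1,1,1,1,1,1,1,1]' --delta_pos '[[0.1,-0.13,0],[0.37,-0.49,0],[0.79,-1.1,0],[1.3,-1.93,0],[1.84,-2.99,0],[2.37,-4.28,0],[2.81,-5.76,0],[3.11,-7.42,0],[3.23,-9.21,0],[3.13,-11.08,0],[2.77,-12.98,0],[2.17,-14.84,0]]' --turn '[[0,0,0],[0,0,0],[0,0,0],[0,0,0],[0,0,0],[0,0,0],[0,0,0],[0,0,0],[0,0,0],[0,0,0],[0,0,0],[0,0,0]]'

```text
time: 4.8
position: [0.4507, 0.0155, 0.1117]
tool_rot: [0.204, 0.979, 0.0, 0.001]
ft_force: [4.6, 0.7, -2.7]
grip_width: 0.0176
grip_force: 15.0
```

```bash
python3 - <<'E'
from h import *
o=robot.get_obs();p=o['position'];print(o['time'],p,o['grip_width'],o['ft_force'])
h=np.array([.6,.0118]);d=p[:2]-h;print(np.hypot(*d),np.degrees(np.arctan2(d[1],d[0])))
E
```

```text
4.8 [0.45066606 0.01548099 0.11169125] 0.017555569149479047 [ 4.64532424  0.71551659 -2.65949672]
0.14937929617222348 178.58797902942445
```

play_rows --gripper '[1,1,1,1,1,1,1,1,1,1,1,1]' --delta_pos '[[-0.84,-1.77,0],[-1.89,-3.39,0],[-3.1,-4.83,0],[-4.41,-6.05,0],[-5.77,-7.04,0],[-7.11,-7.82,0],[-8.37,-8.39,0],[-9.5,-8.79,0],[-10.44,-9.05,0],[-11.16,-9.2,0],[-11.61,-9.28,0],[-11.77,-9.3,0]]' --turn '[[0,0,0],[0,0,0],[0,0,0],[0,0,0],[0,0,0],[0,0,0],[0,0,0],[0,0,0],[0,0,0],[0,0,0],[0,0,0],[0,0,0]]'

```text
time: 6.3
position: [0.5207, -0.1152, 0.1114]
tool_rot: [0.204, 0.979, 0.0, -0.001]
ft_force: [2.6, 4.5, 2.1]
grip_width: 0.0176
grip_force: 15.0
```

```bash
python3 - <<'E'
from h import *
o=robot.get_obs();p=o['position'];print(o['time'],p,o['grip_width'],o['ft_force'])
h=np.array([.6,.0118]);d=p[:2]-h;print(np.hypot(*d),np.degrees(np.arctan2(d[1],d[0])))
E
```

```text
6.3 [ 0.5207358  -0.11521461  0.11143875] 0.017559436128803098 [2.60564648 4.53906024 2.06956358]
0.1497181535511659 -121.96646145962141
```

play_rows --gripper '[1,1,-0.4,-0.4,-0.4,-0.4,-0.4,-0.4,-0.4,-0.4,-0.4,-0.4]' --delta_pos '[[0,0,0],[0,0,0],[0,0,0],[0,0,0],[0,0,0],[0,0,0],[0,0,-2],[0,0,-6],[0,0,-10],[0,0,-13],[0,0,-13],[0,0,-13]]' --turn '[[0,0,0],[0,0,0],[0,0,0],[0,0,0],[0,0,0],[0,0,0],[0,0,0],[0,0,0],[0,0,0],[0,0,0],[0,0,0],[0,0,0]]'

```text
time: 7.8
position: [0.5203, -0.1154, 0.2406]
tool_rot: [0.204, 0.979, 0.0, -0.001]
ft_force: [-1.3, 0.2, 0.0]
grip_width: 0.0607
grip_force: 0.0
```

```bash
python3 - <<'E'
from h import *
a=cam('scene');b=cam('side')
o=np.hstack([cv2.resize(a['color'][150:330,140:380],(480,360)),cv2.resize(b['color'][170:410,280:480],(300,360))]);cv2.imwrite('pics/t1.png',o[:,:,::-1])
h=np.array([.6,.0118])
for k in(138.15,178.15,218.15):
    t=np.radians(k);X=[*(h+.095*np.array([np.cos(t),np.sin(t)])),.102];print(np.round(X,4),w2p(a,X),w2p(b,X))
print(robot.get_obs()['position'])
E
```

```text
[0.5292 0.0752 0.102 ] [[330.41465097 225.90624035]] [[318.3777117  241.64536119]]
[0.505  0.0149 0.102 ] [[305.08972403 220.83780353]] [[326.34413502 258.466507  ]]
[ 0.5253 -0.0469  0.102 ] [[281.29870494 230.7200869 ]] [[350.62104516 268.72718702]]
[ 0.52005207 -0.11523795  0.23995184]
```

View pics/t1.png

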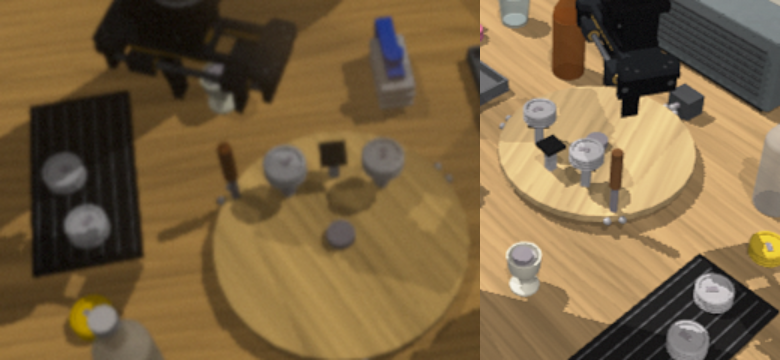

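The stop is good: the dry pucks appear at scene (283,232) and (331,229), matching the predictions, with the middle pad empty. The handle is at front right and the deck rests at its detent.

```bash
python3 - <<'E'
from h import *
o=robot.get_obs();print(o['q'],o['time'])
a=cam('scene');b=cam('side')
print('pet',p2w(a,213,352,0),p2w(b,478,310,0),'amber',p2w(a,406,312,0),p2w(b,340,220,0))
for P in [(.529,.075),(.525,-.047)]:
    p=o['position'];print(totool([P[0]-p[0],P[1]-p[1],0]))
A=a['color'][215:305,140:230];cv2.imwrite('pics/mat.png',np.hstack([cv2.resize(A,(400,400)),cv2.resize(b['color'][340:430,380:470],(400,400))])[:,:,::-1])
E
```

```text
[-4.27949009e-01  3.83271757e-01  1.64085991e+00 -7.67373617e-05
  1.12097040e+00 -1.58786013e+00] 7.9
pet [ 0.77082855 -0.24015274  0.        ] [ 7.40795084e-01 -2.55553243e-01  1.11022302e-16] amber [0.74080743 0.23158457 0.        ] [ 7.18065579e-01  2.16401260e-01 -1.11022302e-16]
[ 6.77839285 17.79770875  0.01943275]
[2.27203288 6.45343475 0.00650241]
```

View pics/mat.png

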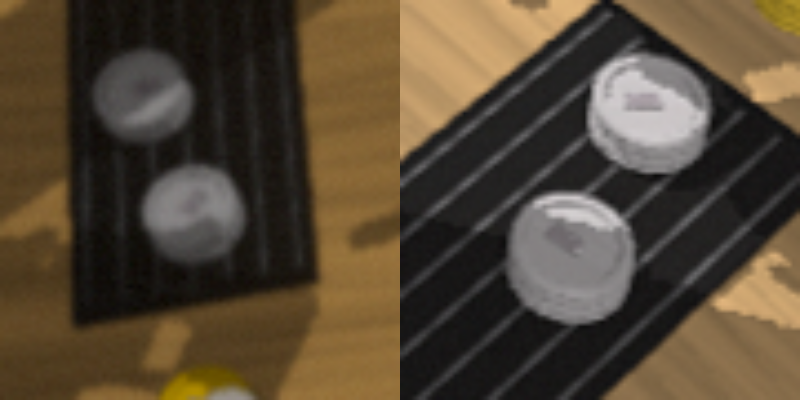

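play_rows --gripper '[-1,-1,-1,-1,-1,-1,-1,-1,-1,-1]' --delta_pos '[[0.6,1.5,0],[1.4,3.6,0],[2.3,6.3,0],[3.3,9,0],[4.3,11.7,0],[5.3,14.4,0],[6.0,16.3,0],[6.5,17.4,0],[6.6,17.8,0],[6.6,17.8,0]]' --turn '[[0,0,0.15],[0,0,0.3],[0,0,0.45],[0,0,0.6],[0,0,0.75],[0,0,0.9],[0,0,1.05],[0,0,1.16],[0,0,1.16],[0,0,1.16]]'

```text
time: 9.25
position: [0.5316, 0.0738, 0.241]
tool_rot: [0.706, 0.708, -0.0, -0.0]
ft_force: [-0.2, -0.8, 1.0]
grip_width: 0.0868
grip_force: 0.0
```

```bash
python3 - <<'E'
from h import *
o=robot.get_obs();print(o['q'],o['time'],o['position'],o['tool_rot'])
c=cam('wrist');save(c,'w1')
for k,zs in((138.15,.102),(178.15,.08),(218.15,.102)):
    t=np.radians(k);print(w2p(c,[.6+.095*np.cos(t),.0118+.095*np.sin(t),zs]))
print(w2p(c,[*o['position'][:2],.102]))
E
```

```text
[-7.01756137e-02  3.86425320e-01  1.63179339e+00 -3.28906070e-04
  1.12429897e+00 -7.19992528e-02] 9.25 [0.53158559 0.07381733 0.24104542] [ 7.06411341e-01  7.07801372e-01 -4.15038112e-04 -2.52301515e-04]
[[316.33471065 226.4991745 ]]
[[293.27272058 278.4840792 ]]
[[312.52480348 342.99933135]]
[[318.86259359 227.93685225]]
```

View pics/w1.png

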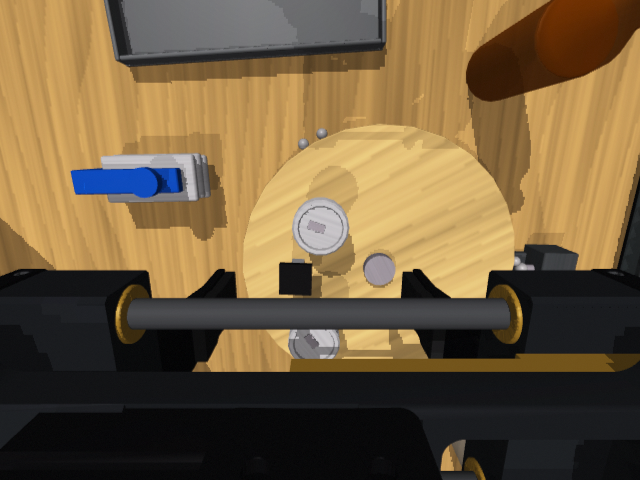

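The wrist view shows the puck at (320,226), directly under the TCP projection at (319,228). The empty middle pad is at (295,278).

play_rows --gripper '[-1,-1,-1,-1,-1,-1,1,1,1,1,1,1]' --delta_pos '[[-0.1,0.1,3],[-0.1,0.1,8],[-0.1,0.1,12.5],[-0.1,0.1,15],[-0.1,0.1,15.6],[-0.1,0.1,15.6],[-0.1,0.1,15.6],[-0.1,0.1,15.6],[-0.1,0.1,15.6],[-0.1,0.1,15.6],[-0.1,0.1,15.6],[-0.1,0.1,15.6]]' --turn '[[0,0,0],[0,0,0],[0,0,0],[0,0,0],[0,0,0],[0,0,0],[0,0,0],[0,0,0],[0,0,0],[0,0,0],[0,0,0],[0,0,0]]' --squeeze 12

```text
time: 10.8
position: [0.5328, 0.0729, 0.0859]
tool_rot: [0.707, 0.707, 0.0, 0.0]
ft_force: [-0.3, -0.1, 3.7]
grip_width: 0.0537
grip_force: 12.0
```

```bash
python3 - <<'E'
from h import *
a=cam('scene');o=robot.get_obs();p=o['position'];print(o['time'],p,o['grip_width'],o['grip_force'],o['ft_force'])
cv2.imwrite('pics/tr1.png',cv2.resize(a['color'][140:280,250:490],(720,420))[:,:,::-1])
E
```

```text
10.85 [0.53285244 0.07292653 0.08584454] 0.05357568412592658 12.000578194856644 [-0.90648892  0.05417194  3.27232377]
```

View pics/tr1.png

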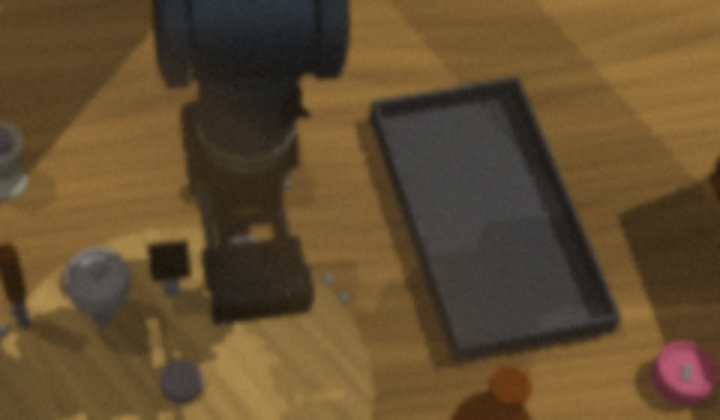

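play_rows --gripper '[1,1,1,1,1,1,1,1,1,1,1,1]' --delta_pos '[[0,0,-1],[0,0,-4],[0,0,-7],[1.5,-0.1,-8],[5,-0.3,-8],[10,-0.6,-8],[15,-0.9,-8],[20,-1.1,-8],[23,-1.2,-8],[24.5,-1.3,-7.5],[24.5,-1.3,-5],[24.5,-1.3,-1]]' --turn '[[0,0,0],[0,0,0],[0,0,0],[0,0,0],[0,0,0],[0,0,0],[0,0,0],[0,0,0],[0,0,0],[0,0,0],[0,0,0],[0,0,0]]'

```text
time: 12.35
position: [0.5202, 0.3183, 0.0954]
tool_rot: [0.707, 0.707, 0.001, 0.001]
ft_force: [1.2, 0.6, -0.3]
grip_width: 0.0537
grip_force: 12.0
```

```bash
python3 - <<'E'
from h import *
c=cam('wrist');save(c,'w2');o=robot.get_obs();p=o['position'];print(o['time'],p,o['grip_width'],o['grip_force'])
E
```

```text
12.4 [0.51603776 0.31624729 0.08927894] 0.053426605889391715 11.99975073337555
```

View pics/w2.png

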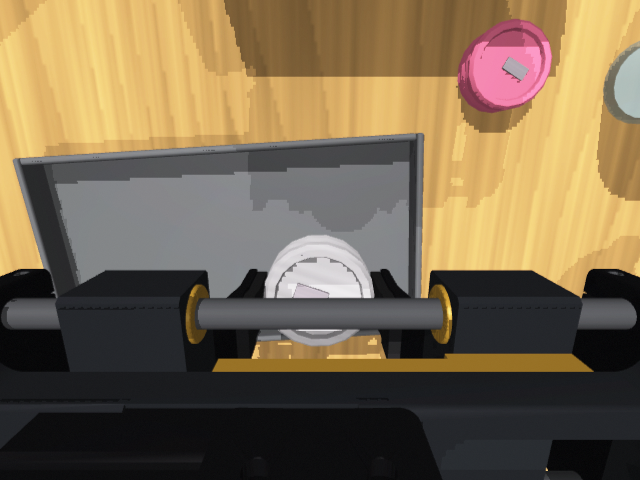

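```bash
python3 - <<'E'
from h import *
c=cam('wrist')
for u,v in((421,135),(17,161),(421,262),(262,339)): print(p2w(c,u,v,.026))
print(robot.get_obs()['position'],robot.get_obs()['time'])
E
```

```text
[0.58156665 0.39495739 0.026     ]
[0.31453179 0.37882424 0.026     ]
[0.58838672 0.3085291  0.026     ]
[0.47204152 0.24610045 0.026     ]
[0.5156762  0.31605814 0.09096524] 12.45
```

play_rows --gripper '[1,1,1,1]' --delta_pos '[[0,0,0],[0,0,2],[0,0,5],[0,0,5]]' --turn '[[0,0,0],[0,0,0],[0,0,0],[0,0,0]]'

```text
time: 12.95
position: [0.5192, 0.3174, 0.0454]
tool_rot: [0.707, 0.707, -0.001, -0.0]
ft_force: [0.2, 0.0, -0.3]
grip_width: 0.0536
grip_force: 12.0
```

play_rows --gripper '[1,1]' --delta_pos '[[0,0,0],[0,0,0]]' --turn '[[0,0,0],[0,0,0]]'

```text
time: 13.2
position: [0.521, 0.3183, 0.0473]
tool_rot: [0.707, 0.707, 0.002, 0.001]
ft_force: [-0.7, 0.8, -0.6]
grip_width: 0.0535
grip_force: 12.0
```

play_rows --gripper '[1,1,1,1,-0.45,-0.45,-0.45,-0.45,-0.45,-0.45,-0.45,-0.45]' --delta_pos '[[0,0,1.5],[0,0,2.7],[0,0,3.3],[0,0,3.3],[0,0,3.3],[0,0,3.3],[0,0,3.3],[0,0,2.5],[0,0,-1],[0,0,-6],[0,0,-12],[0,0,-17]]' --turn '[[0,0,0],[0,0,0],[0,0,0],[0,0,0],[0,0,0],[0,0,0],[0,0,0],[0,0,0],[0,0,0],[0,0,0],[0,0,0],[0,0,0]]'

```text
time: 14.7
position: [0.5199, 0.318, 0.2187]
tool_rot: [0.707, 0.707, 0.001, 0.0]
ft_force: [0.7, 0.7, -0.7]
grip_width: 0.0631
grip_force: 0.0
```

```bash
python3 - <<'E'
from h import *
o=robot.get_obs();p=o['position'];print(o['time'],p)
print(totool([.5275-p[0],-.0465-p[1],0]))
E
```

```text
14.7 [0.51992964 0.31800714 0.21865871]
[-3.64507124e+01  7.56534624e-01 -2.94597062e-02]
```

play_rows --gripper '[-1,-1,-1,-1,-1,-1,-1,-1,-1,-1,-1]' --delta_pos '[[-2,0,-1],[-6,0.1,-1],[-11,0.2,-1],[-16,0.3,-1],[-21,0.4,-1],[-26,0.5,-1],[-31,0.6,-1],[-34.5,0.7,-1],[-36.0,0.8,-1],[-36.4,0.8,-1],[-36.4,0.8,-1]]' --turn '[[0,0,0],[0,0,0],[0,0,0],[0,0,0],[0,0,0],[0,0,0],[0,0,0],[0,0,0],[0,0,0],[0,0,0],[0,0,0]]'

```text
time: 16.08
position: [0.5273, -0.0452, 0.2253]
tool_rot: [0.707, 0.707, -0.0, -0.001]
ft_force: [0.3, -0.0, -1.1]
grip_width: 0.0874
grip_force: 0.0
```

```bash
python3 - <<'E'
from h import *
c=cam('wrist');save(c,'w3');o=robot.get_obs();p=o['position'];print(o['time'],p,o['q'])
print(w2p(c,[*p[:2],.102]))
for u,v in((0,0),): pass
for k,zs in((138.15,.08),(178.15,.08),(218.15,.102)):
    t=np.radians(k);print(w2p(c,[.602+.095*np.cos(t),.0118+.095*np.sin(t),zs]))
print('knob',w2p(c,[.602,.0118,.036]))
E
```

```text
16.125 [ 0.52735328 -0.04494329  0.22538076] [-2.96559471e-01  3.95767798e-01  1.66807211e+00  4.75050952e-04
  1.07860237e+00 -2.97896613e-01]
[[318.90300561 231.7076422 ]]
[[323.48983353  89.16591182]]
[[296.43301026 161.538102  ]]
[[318.83371207 233.839374  ]]
knob [[391.27174377 163.37890878]]
```

View pics/w3.png

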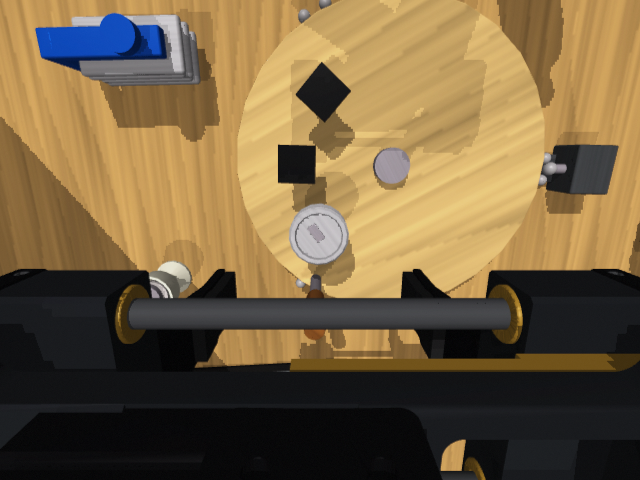

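Both vacated pads are at (323,92) and (297,164). The remaining dry puck is at (319,234), right under the TCP (319,232), and the handle is clear at (316,310).

play_rows --gripper '[-1,-1,-1,-1,-1,-1,1,1,1,1,1,1]' --delta_pos '[[-0.1,0,3],[-0.2,0,7],[-0.2,0,11],[-0.2,0,13.3],[-0.2,0,14],[-0.2,0,14],[-0.2,0,14],[-0.2,0,14],[-0.2,0,14],[-0.2,0,14],[-0.2,0,12],[-0.2,0,7]]' --turn '[[0,0,0],[0,0,0],[0,0,0],[0,0,0],[0,0,0],[0,0,0],[0,0,0],[0,0,0],[0,0,0],[0,0,0],[0,0,0],[0,0,0]]'

```text
time: 17.62
position: [0.5258, -0.0477, 0.1543]
tool_rot: [0.707, 0.707, -0.001, -0.003]
ft_force: [0.2, -0.1, 0.5]
grip_width: 0.0536
grip_force: 12.0
```

```bash
python3 - <<'E'
from h import *
a=cam('scene');o=robot.get_obs();p=o['position'];print(o['time'],p,o['grip_width'],o['grip_force'],o['ft_force'])
cv2.imwrite('pics/tr2.png',cv2.resize(a['color'][140:280,250:490],(720,420))[:,:,::-1])
print(w2p(a,[[.518,.317,.027],[.39,.309,.027],[.449,.312,.005]]))
E
```

```text
17.675 [ 0.53050124 -0.04882889  0.16151893] 0.05364456920778842 11.999880820512772 [ 1.62386022 -0.86609567  3.56036909]
[[418.26368114 226.24606199]
 [403.78177056 188.91902194]
 [408.68202796 210.17479283]]
```

View pics/tr2.png

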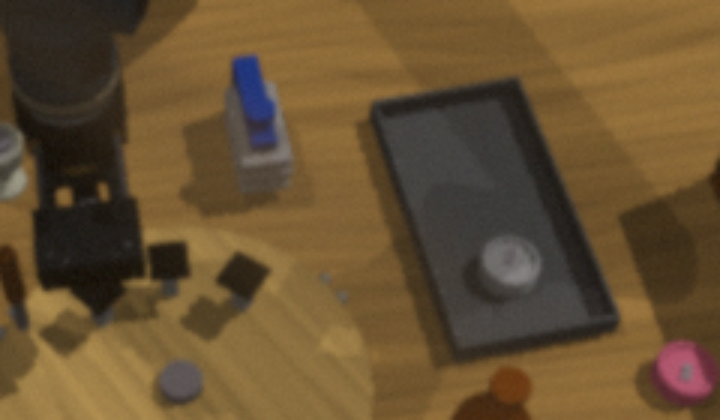

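Tray puck 1 lies flat at scene (420,227). The second puck is held.

play_rows --gripper '[1,1,1,1,1,1,1,1,1,1,1,1]' --delta_pos '[[0,0,-1.5],[2,-0.7,-2.5],[6,-2.1,-2.5],[11,-3.9,-2.5],[16,-5.7,-2.5],[21,-7.4,-2.5],[26,-9.2,-2.5],[31,-11,-2.5],[34.5,-12.2,-2.5],[35.8,-12.7,-1],[35.8,-12.7,3],[35.8,-12.7,7]]' --turn '[[0,0,0],[0,0,0],[0,0,0],[0,0,0],[0,0,0],[0,0,0],[0,0,0],[0,0,0],[0,0,0],[0,0,0],[0,0,0],[0,0,0]]'

```text
time: 19.18
position: [0.3995, 0.3096, 0.0838]
tool_rot: [0.707, 0.707, -0.001, -0.0]
ft_force: [0.4, 0.1, -0.4]
grip_width: 0.0537
grip_force: 12.0
```

play_rows --gripper '[1,1]' --delta_pos '[[0,0,1],[0,0,1]]' --turn '[[0,0,0],[0,0,0]]'

```text
time: 19.42
position: [0.4, 0.3093, 0.0748]
tool_rot: [0.707, 0.707, -0.001, -0.0]
ft_force: [0.2, -0.1, -0.4]
grip_width: 0.0539
grip_force: 12.0
```

```bash
python3 - <<'E'
from h import *
c=cam('wrist');save(c,'w4');a=cam('scene');o=robot.get_obs();p=o['position'];print(o['time'],p,o['grip_width'],o['grip_force'])
cv2.imwrite('pics/w4.png',np.hstack([c['color'][:,:,::-1][::1],np.zeros((480,1,3),np.uint8)]))
print(w2p(c,[[.589,.395,.026],[.31,.379,.026],[.518,.317,.027]]))
E
```

```text
19.525 [0.40139581 0.31000329 0.07633646] 0.05356658140065081 11.999772638082504
[[634.57807737 121.61018619]
 [172.06626559 149.92690613]
 [498.48838224 247.30652757]]
```

View pics/w4.png

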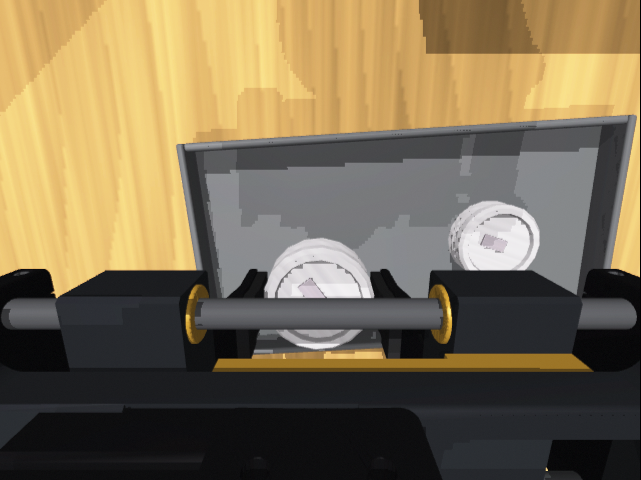

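Tray unmoved: its far corners are at (180,147) and (634,118), with puck 1 at (495,240). I can lower the second puck here.

play_rows --gripper '[1,1,1,1,1,-0.45,-0.45,-0.45,-0.45,-0.45,-0.45,-0.45]' --delta_pos '[[0,0,2],[0,0,4.5],[0,0,5.8],[0,0,6.2],[0,0,6.2],[0,0,6.2],[0,0,6.2],[0,0,6.2],[0,0,5],[0,0,0],[0,0,-6],[0,0,-12]]' --turn '[[0,0,0],[0,0,0],[0,0,0],[0,0,0],[0,0,0],[0,0,0],[0,0,0],[0,0,0],[0,0,0],[0,0,0],[0,0,0],[0,0,0]]'

```text
time: 21.02
position: [0.4003, 0.3097, 0.198]
tool_rot: [0.707, 0.707, 0.0, 0.0]
ft_force: [1.2, 0.6, -0.8]
grip_width: 0.063
grip_force: 0.0
```

```bash
python3 - <<'E'
from h import *
o=robot.get_obs();p=o['position'];print(o['time'],p)
print(totool([.5305-p[0],-.3075-p[1],0]),o['q'])
E
```

```text
21.025 [0.40029463 0.30969458 0.19797633]
[-6.17191429e+01  1.30220286e+01 -3.73167447e-03] [4.37345884e-01 4.02813455e-01 1.75403122e+00 2.49820357e-05
 9.84576954e-01 4.37356224e-01]
```

play_rows --gripper '[-1,-1,-1,-1,-1,-1,-1,-1,-1,-1,-1,-1]' --delta_pos '[[-3,0.5,-2],[-8,1.7,-3],[-13,2.7,-3],[-18.5,3.9,-3],[-24,5.1,-3],[-29.5,6.2,-3],[-35,7.4,-3],[-40.5,8.5,-3],[-46,9.7,-3],[-51.5,10.9,-3],[-56,11.8,-3],[-59.5,12.6,-3]]' --turn '[[0,0,0.1],[0,0,0.25],[0,0,0.4],[0,0,0.55],[0,0,0.7],[0,0,0.85],[0,0,1.0],[0,0,1.15],[0,0,1.3],[0,0,1.45],[0,0,1.57],[0,0,1.57]]'

```text
time: 22.52
position: [0.5266, -0.2872, 0.2263]
tool_rot: [1.0, -0.001, 0.0, 0.0]
ft_force: [-0.6, 0.6, 0.2]
grip_width: 0.0871
grip_force: 0.0
```

```bash
python3 - <<'E'
from h import *
o=robot.get_obs();p=o['position'];print(o['time'],p,o['tool_rot'],o['q'])
c=cam('wrist');save(c,'w5')
p=robot.get_obs()['position']
print(totool([.5305-p[0],-.3075-p[1],0]),w2p(c,[[.5305,-.3075,.028],[.4465,-.339,.028]]))
E
```

```text
22.525 [ 0.52656516 -0.28715186  0.22629955] [ 9.99999704e-01 -6.64006205e-04  2.93396250e-04  2.54152542e-04] [-6.85382402e-01  4.88780067e-01  1.49459654e+00 -2.46914549e-05
  1.15744004e+00  8.86751847e-01]
[0.24116912 1.52941382 0.01003388] [[335.8927557  213.12799995]
 [362.08836472 284.19018495]]
```

View pics/w5.png

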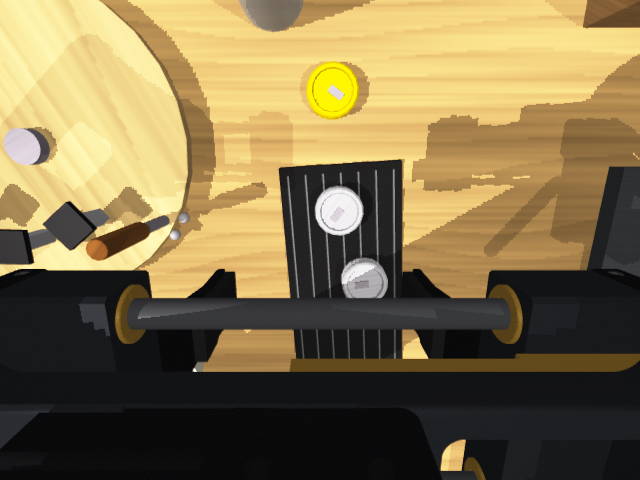

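Target is the silver puck at (339,211). The yellow lookalike at (332,90) is off the mat and gets left alone.

play_rows --gripper '[-1,-1,-1,-1,-1,-1,-1,-1,-1,-1,-1,-1]' --delta_pos '[[0.3,1.2,0],[0.6,2.4,0],[0.6,2.5,3],[0.6,2.5,8],[0.6,2.5,13],[0.6,2.5,17],[0.6,2.5,20],[0.6,2.5,21.2],[0.6,2.5,21.5],[0.6,2.5,21.5],[0.6,2.5,21.5],[0.6,2.5,21.5]]' --turn '[[0,0,0],[0,0,0],[0,0,0],[0,0,0],[0,0,0],[0,0,0],[0,0,0],[0,0,0],[0,0,0],[0,0,0],[0,0,0],[0,0,0]]'

```text
time: 24.08
position: [0.5332, -0.3105, 0.0116]
tool_rot: [1.0, 0.0, 0.001, 0.001]
ft_force: [-0.0, -0.4, -0.5]
grip_width: 0.0871
grip_force: 0.0
```

play_rows --gripper '[1,1,1,1,1,1,1,1]' --delta_pos '[[0,0,0],[0,0,0],[0,0,0],[0,0,0],[0,0,0],[0,0,-1],[0,0,-3],[0,0,-5]]' --turn '[[0,0,0],[0,0,0],[0,0,0],[0,0,0],[0,0,0],[0,0,0],[0,0,0],[0,0,0]]'

```text
time: 25.08
position: [0.5331, -0.3103, 0.0624]
tool_rot: [1.0, 0.0, 0.0, 0.0]
ft_force: [-0.2, -0.0, -0.1]
grip_width: 0.0532
grip_force: 12.0
```

```bash
python3 - <<'E'
from h import *
o=robot.get_obs();p=o['position'];print(o['time'],p,o['grip_width'],o['q'])
print(totool([.5273-p[0],-.0475-p[1],0]))
E
```

```text
25.075 [ 0.53305957 -0.3103325   0.06235545] 0.05315220275795721 [-7.08155652e-01  7.26034586e-01  1.57411112e+00  1.33678986e-05
  8.40320670e-01  8.61789505e-01]
[-5.53811355e-01 -2.62837182e+01 -1.95519793e-02]
```

play_rows --gripper '[1,1,1,1,1,1,1,1,1,1,1,1]' --delta_pos '[[0,0,-2],[0,0,-6],[0,0,-11],[0,-1,-14],[-0.1,-4,-14],[-0.2,-9,-14],[-0.3,-14,-14],[-0.4,-19,-14],[-0.5,-23,-14],[-0.5,-25.5,-14],[-0.55,-26.2,-14],[-0.55,-26.2,-14]]' --turn '[[0,0,0],[0,0,-0.1],[0,0,-0.25],[0,0,-0.4],[0,0,-0.56],[0,0,-0.72],[0,0,-0.88],[0,0,-1.04],[0,0,-1.2],[0,0,-1.36],[0,0,-1.5],[0,0,-1.57]]'

```text
time: 26.58
position: [0.527, -0.0471, 0.2022]
tool_rot: [0.706, 0.709, 0.0, 0.001]
ft_force: [-0.1, 0.1, 0.2]
grip_width: 0.0536
grip_force: 12.0
```

play_rows --gripper '[1,1]' --delta_pos '[[0,0,0],[0,0,0]]' --turn '[[0,0,0],[0,0,0]]'

```text
time: 26.82
position: [0.5272, -0.0483, 0.2014]
tool_rot: [0.708, 0.707, 0.0, 0.001]
ft_force: [-0.7, 0.6, 0.0]
grip_width: 0.0533
grip_force: 12.0
```

```bash
python3 - <<'E'
from h import *
import os
P=[]
for i in range(4):
    c=cam('wrist');o=robot.get_obs();P.append(o['position'])
print(o['time'],np.mean(P,0),o['tool_rot'])
p=np.mean(P,0)
# black pad detection in wrist image
hsv=c['color'].astype(int);m=(hsv.max(2)<45).astype(np.uint8);m[265:]=0
n,l,s,ce=cv2.connectedComponentsWithStats(m)
for i in range(1,n):
    if s[i,4]>300: print(s[i],ce[i],p2w(c,*ce[i],.08))
save(c,'w6')
E
```

```text
27.025 [ 0.52707246 -0.04832363  0.20090909] [7.07383135e-01 7.06830313e-01 3.46200851e-05 8.91457413e-05]
[ 294   50   59   65 1979] [322.97473471  82.10409298] [0.53056954 0.07294681 0.08      ]
[ 275  141   40   41 1600] [294.329375 160.70625 ] [0.50692403 0.01305689 0.08      ]
[ 562  141   38   51 1102] [581.56352087 165.16333938] [0.74572548 0.00907785 0.08      ]
[ 293  206   53   36 1017] [319.1425762  227.05014749] [ 0.52745162 -0.04334929  0.08      ]
```

Pads found by the wrist camera at (323,82) and (294,161) agree with the stand model, so I can lower here.

play_rows --gripper '[1,1,1,1,1,1,1,1]' --delta_pos '[[0,0,3],[0,0,7],[0,0,9.8],[0,0,11],[0,0,11.4],[0,0,11.5],[0,0,11.5],[0,0,11.5]]' --turn '[[0,0,0],[0,0,0],[0,0,0],[0,0,0],[0,0,0],[0,0,0],[0,0,0],[0,0,0]]'

```text
time: 28.02
position: [0.5275, -0.0482, 0.0863]
tool_rot: [0.707, 0.707, 0.0, 0.001]
ft_force: [0.6, -0.1, -0.7]
grip_width: 0.0538
grip_force: 12.0
```

play_rows --gripper '[0,-0.45,-0.45,-0.45,-0.45,-0.45,-0.45,-0.45,-0.45,-0.45]' --delta_pos '[[0,0,0],[0,0,0],[0,0,0],[0,0,0],[0,0,-1],[0,0,-3],[0,0,-7],[0,0,-11],[0,0,-14],[0,0,-14]]' --turn '[[0,0,0],[0,0,0],[0,0,0],[0,0,0],[0,0,0],[0,0,0],[0,0,0],[0,0,0],[0,0,0],[0,0,0]]'

```text
time: 29.28
position: [0.5287, -0.0485, 0.2286]
tool_rot: [0.707, 0.707, 0.002, 0.003]
ft_force: [0.3, -0.5, -0.2]
grip_width: 0.0633
grip_force: 0.0
```

```bash
python3 - <<'E'
from h import *
c=cam('wrist');a=cam('scene');o=robot.get_obs();print(o['time'],o['position'])
g=cv2.GaussianBlur(cv2.cvtColor(c['color'],7),(5,5),1)
print(w2p(c,[[.5273,-.0475,.102],[.5306,.0744,.08],[.507,.0128,.08]]))
cv2.imwrite('pics/w7.png',np.hstack([cv2.resize(c['color'][60:280,220:440],(400,400)),cv2.resize(a['color'][190:290,250:350],(400,400))])[:,:,::-1])
E
```

```text
29.375 [ 0.52658582 -0.04797716  0.22562461]
[[316.15354433 229.61216841]
 [319.68696731  86.09045668]
 [293.71818223 159.56352284]]
```

View pics/w7.png

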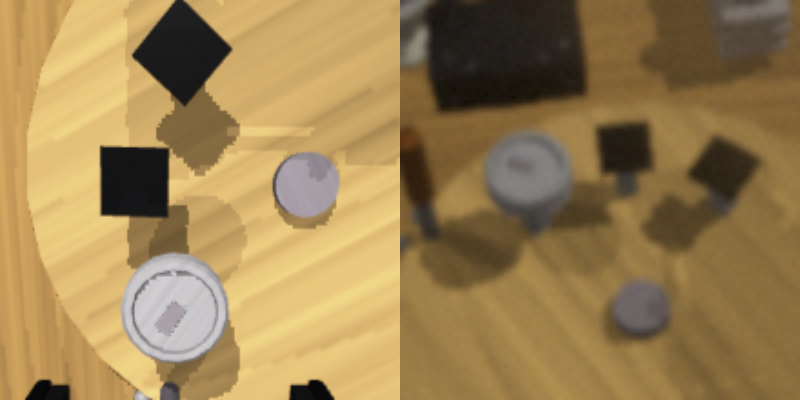

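Rinsed puck sits centred on the right stand: wrist (316,229) against a predicted (316,230). The pads are at (320,88) and (294,160).

play_rows --gripper '[-1,-1,-1,-1,-1,-1,-1,-1,-1,-1,-1,-1]' --delta_pos '[[-1.5,-0.4,0],[-4,-1.1,0],[-7,-2,0],[-10,-2.8,0],[-13,-3.6,0],[-16,-4.4,0],[-19,-5.3,0],[-22,-6.1,0],[-25,-6.9,0],[-27.5,-7.6,0],[-29,-8.1,0],[-29.2,-8.1,0]]' --turn '[[0,0,0.1],[0,0,0.25],[0,0,0.4],[0,0,0.55],[0,0,0.7],[0,0,0.85],[0,0,1.0],[0,0,1.15],[0,0,1.3],[0,0,1.45],[0,0,1.57],[0,0,1.57]]'

```text
time: 30.88
position: [0.445, -0.3403, 0.2239]
tool_rot: [1.0, 0.0, -0.001, -0.001]
ft_force: [0.7, 0.6, -0.4]
grip_width: 0.087
grip_force: 0.0
```

```bash
python3 - <<'E'
from h import *
c=cam('wrist');P=[]
for i in range(3):
    c=cam('wrist');P.append(robot.get_obs()['position'])
p=np.mean(P,0);print(p,robot.get_obs()['time'])
save(c,'w8');print(w2p(c,[[.4465,-.340,.028],[*p[:2],.028]]))
# bright round blob
g=cv2.cvtColor(c['color'][:270],7);m=(c['color'][:270].astype(int).max(2)-c['color'][:270].astype(int).min(2)<25)&(g>90)
n,l,s,ce=cv2.connectedComponentsWithStats(m.astype(np.uint8))
for i in range(1,n):
    if 500<s[i,4]<6000: print(s[i],ce[i],p2w(c,s[i,0]+s[i,2]/2,s[i,1]+s[i,3]/2,.028))
E
```

```text
[ 0.44572407 -0.33915425  0.22462391] 31.075
[[318.68059318 215.95194773]
 [317.90924169 216.64552698]]
[ 293   92   53  168 2380] [319.71932773 202.35966387] [ 0.48970083 -0.34078337  0.028     ]
```

```bash
python3 - <<'E'
from h import *
c={'x':0};im=cv2.imread('pics/w8.png');g=cv2.cvtColor(im,6)
k=cam('wrist')
C=cv2.HoughCircles(cv2.GaussianBlur(g[150:268,240:400],(5,5),1),cv2.HOUGH_GRADIENT,1,15,param1=120,param2=14,minRadius=18,maxRadius=32)
for x,y,r in C[0][:5]: print(x+240,y+150,r,p2w(k,x+240,y+150,.028))
for v in range(180,268,4): print(v,g[v,285:352:6])
E
```

```text
320.5 214.5 23.9 [ 0.44830561 -0.34200212  0.028     ]
180 [34 36 40 41 39 38 38 40 40 39 41 45]
184 [34 35 39 39 39 39 38 40 40 40 40 44]
188 [39 36 39 39 34 34 31 26 28 27 41 40]
192 [ 39  40  35  35  67 178 220 161  33  27  26  40]
196 [ 46  38  35  37 234 249 246 250 203  26  26  25]
200 [ 96  39  34 231 244 249 249 249 249 177  27  27]
204 [135  35  34 249 250 250 250 250 249 247  26  26]
208 [160  36  52 228 249 248 248 249 250 248  26  25]
212 [162  34 211 244 250 246 230 249 249 231  98  26]
216 [159  41 204 193 248 231 231 250 248 229  94  25]
220 [110  40 163 187 248 236 247 249 249 148  48  26]
224 [ 82  39  35 246 249 248 248 243 195 191  26  25]
228 [ 57  39  40 249 207 248 243 195 185 188  27  27]
232 [ 48  41  39 128 247 180 191 182 200  42  26  27]
236 [ 42  39  39  53 111 196 196 194  77  45  25  25]
240 [ 40  39  26  39  25  26 101  26  25  59  26  25]
244 [27 27 26 31 25 25 87 25 26 78 25 25]
248 [27 26 24 28 23 25 68 26 25 99 26 24]
252 [26 27 26 25 26 24 52 26 25 98 25 27]
256 [28 26 26 26 25 25 39 25 26 98 27 26]
260 [25 26 27 25 25 27 35 26 26 99 26 26]
264 [ 26  25  26  25  25  26  32  26  26 100  26  26]
```

play_rows --gripper '[-1,-1,-1,-1,-1,-1,-1,-1,-1,-1]' --delta_pos '[[0.1,0.2,2],[0.15,0.2,6],[0.15,0.2,11],[0.15,0.2,16],[0.15,0.2,19.5],[0.15,0.2,21],[0.15,0.2,21.4],[0.15,0.2,21.4],[0.15,0.2,21.4],[0.15,0.2,21.4]]' --turn '[[0,0,0],[0,0,0],[0,0,0],[0,0,0],[0,0,0],[0,0,0],[0,0,0],[0,0,0],[0,0,0],[0,0,0]]'

```text
time: 32.38
position: [0.448, -0.3427, 0.0126]
tool_rot: [1.0, 0.0, 0.001, 0.001]
ft_force: [-0.5, -0.1, 0.0]
grip_width: 0.0867
grip_force: 0.0
```

play_rows --gripper '[1,1,1,1,1,1,1,1,1,1,1,1]' --delta_pos '[[0,0,0],[0,0,0],[0,0,0],[0,0,0],[0,0,0],[0,0,-1],[0,0,-4],[0,0,-9],[0,0,-14],[0,0,-18],[0,0,-19],[0,0,-19]]' --turn '[[0,0,0],[0,0,0],[0,0,0],[0,0,0],[0,0,0],[0,0,0],[0,0,0],[0,0,0],[0,0,0],[0,0,0],[0,0,0],[0,0,0]]'

```text
time: 33.88
position: [0.4474, -0.342, 0.2019]
tool_rot: [1.0, 0.0, 0.0, 0.0]
ft_force: [-0.8, 0.4, -0.9]
grip_width: 0.0539
grip_force: 12.0
```

```bash
python3 - <<'E'
from h import *
o=robot.get_obs();p=o['position'];print(o['time'],p,o['grip_width'],o['q'])
print(totool([.531-p[0],.0745-p[1],0]))
E
```

```text
33.875 [ 0.4474294  -0.34195452  0.2018772 ] 0.05385433476767064 [-8.50976409e-01  4.69652911e-01  1.61252919e+00 -5.98962832e-07
  1.05866882e+00  7.18959560e-01]
[ 8.39290370e+00 -4.16382388e+01 -1.91579429e-02]
```

play_rows --gripper '[1,1,1,1,1,1,1,1,1,1,1,1]' --delta_pos '[[0.4,-2,0],[1.2,-6,0],[2,-10,0],[2.8,-14,0],[3.6,-18,0],[4.4,-22,0],[5.2,-26,0],[6,-30,0],[6.8,-34,0],[7.6,-38,0],[8.2,-40.8,0],[8.35,-41.65,0]]' --turn '[[0,0,-0.1],[0,0,-0.25],[0,0,-0.4],[0,0,-0.55],[0,0,-0.7],[0,0,-0.85],[0,0,-1.0],[0,0,-1.15],[0,0,-1.3],[0,0,-1.45],[0,0,-1.57],[0,0,-1.57]]'

```text
time: 35.38
position: [0.5294, 0.0759, 0.1995]
tool_rot: [0.707, 0.707, -0.001, -0.002]
ft_force: [-0.3, -0.6, 0.4]
grip_width: 0.0537
grip_force: 12.0
```

play_rows --gripper '[1,1,1,1,1,1,1,1,1,1]' --delta_pos '[[0,0,0],[0,0,0],[0,0,3],[0,0,7],[0,0,9.8],[0,0,11],[0,0,11.4],[0,0,11.5],[0,0,11.5],[0,0,11.5]]' --turn '[[0,0,0],[0,0,0],[0,0,0],[0,0,0],[0,0,0],[0,0,0],[0,0,0],[0,0,0],[0,0,0],[0,0,0]]'

```text
time: 36.62
position: [0.5312, 0.0745, 0.0873]
tool_rot: [0.707, 0.707, 0.001, 0.001]
ft_force: [0.4, -0.6, -0.6]
grip_width: 0.0539
grip_force: 12.0
```

play_rows --gripper '[0,-0.45,-0.45,-0.45,-0.45,-0.45,-0.45,-0.45,-0.45,-0.45]' --delta_pos '[[0,0,0],[0,0,0],[0,0,0],[0,0,0],[0,0,-1],[0,0,-3],[0,0,-7],[0,0,-11],[0,0,-14],[0,0,-14]]' --turn '[[0,0,0],[0,0,0],[0,0,0],[0,0,0],[0,0,0],[0,0,0],[0,0,0],[0,0,0],[0,0,0],[0,0,0]]'

```text
time: 37.88
position: [0.5325, 0.0744, 0.2296]
tool_rot: [0.707, 0.707, 0.002, 0.003]
ft_force: [-0.1, 0.5, -0.9]
grip_width: 0.0632
grip_force: 0.0
```

```bash
python3 - <<'E'
from h import *
c=cam('wrist');a=cam('scene');P=[]
for i in range(3): c=cam('wrist');P.append(robot.get_obs()['position'])
p=np.mean(P,0);print(robot.get_obs()['time'],p)
g=cv2.cvtColor(c['color'],7);save(c,'w9');save(a,'s9')
C=cv2.HoughCircles(cv2.GaussianBlur(g[180:290,260:380],(5,5),1),cv2.HOUGH_GRADIENT,1,20,param1=120,param2=14,minRadius=22,maxRadius=34)
for x,y,r in (C[0][:4] if C is not None else []): print(x+260,y+180,r,p2w(c,x+260,y+180,.102))
print(w2p(c,[[.531,.0745,.102]]))
H=[.602-.15*np.cos(np.radians(58.15)),.0115-.15*np.sin(np.radians(58.15))]
print(H,totool([H[0]-p[0],H[1]-p[1],0]))
cv2.imwrite('pics/fin1.png',np.hstack([cv2.resize(c['color'][150:370,220:440],(400,400)),cv2.resize(a['color'][160:280,240:460],(400,218)).copy() if 0 else cv2.resize(a['color'][150:290,250:390],(400,400))])[:,:,::-1])
E
```

```text
38.125 [0.52966306 0.07449142 0.22540121]
320.5 232.5 27.3 [0.53080089 0.07400594 0.102     ]
[[320.72569401 231.95686877]]
[np.float64(0.5228454100937414), np.float64(-0.11591487706218619)] [-1.90406913e+01 -6.80048690e-01 -1.35389300e-03]
```

View pics/fin1.png

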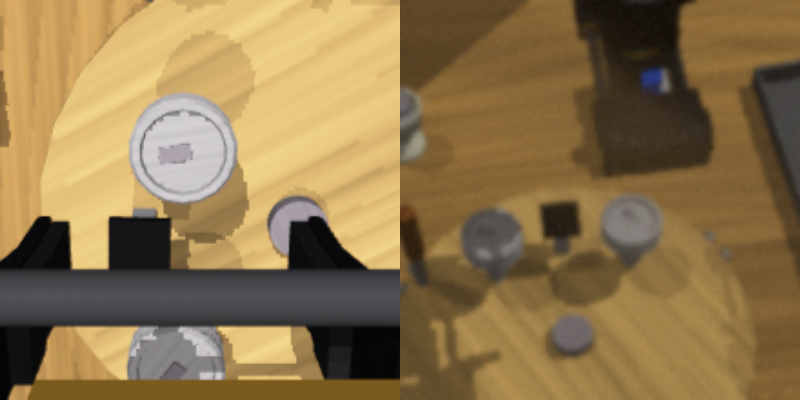

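Both rinsed pucks sit centred and flat on the outer stands (wrist circle (320,232) = prediction), and the middle pad is free. Now the handle.

play_rows --gripper '[-0.4,-0.4,-0.4,-0.4,-0.4,-0.4,-0.4,-0.4,-0.4,-0.4,-0.4,-0.4]' --delta_pos '[[-2,-0.1,0],[-6,-0.3,0],[-10.5,-0.5,0],[-15,-0.7,0],[-18,-0.9,0],[-19,-0.9,0],[-19,-0.9,0.5],[-19,-0.9,3],[-19,-0.9,7],[-19,-0.9,10],[-19,-0.9,11.4],[-19,-0.9,11.5]]' --turn '[[0,0,0],[0,0,0],[0,0,0],[0,0,0],[0,0,0],[0,0,0],[0,0,0],[0,0,0],[0,0,0],[0,0,0],[0,0,0],[0,0,0]]'

```text
time: 39.62
position: [0.5212, -0.1144, 0.1107]
tool_rot: [0.707, 0.708, -0.0, -0.001]
ft_force: [0.3, -0.6, 0.6]
grip_width: 0.0609
grip_force: 0.0
```

play_rows --gripper '[1,1,1,1,1,1]' --delta_pos '[[0,0,0],[0,0,0],[0,0,0],[0,0,0],[0,0,0],[0,0,0]]' --turn '[[0,0,0],[0,0,0],[0,0,0],[0,0,0],[0,0,0],[0,0,0]]' --squeeze 15

```text
time: 40.38
position: [0.5233, -0.116, 0.1119]
tool_rot: [0.707, 0.707, 0.001, 0.002]
ft_force: [4.4, 0.6, -0.2]
grip_width: 0.0171
grip_force: 15.0
```

```bash
python3 - <<'E'
from h import *
P=[]
for i in range(4): cam('side');o=robot.get_obs();P.append(o['position'])
p=np.mean(P,0);print(o['time'],p,o['grip_width'],o['ft_force'])
h=np.array([.6012,.0118]);t1=np.radians(238.15)
F=lambda t:np.array([*(h+.15*np.array([np.cos(t),np.sin(t)])),0])
print(F(t1),F(t1-2*np.pi/3))
for k in range(1,33):
    s=k/32; s=s*s*(3-2*s)
    print(k,totool(F(t1-s*2*np.pi/3)-F(t1)).round(2)[:2])
E
```

```text
40.575 [ 0.52326533 -0.11597693  0.11186334] 0.017213853530305766 [ 5.37619638  0.41814578 -1.37014793]
[ 0.52204541 -0.11561488  0.        ] [0.53043277 0.14405732 0.        ]
1 [ 0.05 -0.08]
2 [ 0.19 -0.3 ]
3 [ 0.43 -0.65]
4 [ 0.76 -1.11]
5 [ 1.2  -1.67]
6 [ 1.76 -2.3 ]
7 [ 2.43 -2.98]
8 [ 3.22 -3.68]
9 [ 4.13 -4.37]
10 [ 5.17 -5.03]
11 [ 6.32 -5.64]
12 [ 7.57 -6.17]
13 [ 8.9  -6.59]
14 [10.3  -6.89]
15 [11.75 -7.06]
16 [13.22 -7.08]
17 [14.69 -6.96]
18 [16.12 -6.7 ]
19 [17.51 -6.31]
20 [18.81 -5.81]
21 [20.03 -5.2 ]
22 [21.13 -4.52]
23 [22.12 -3.79]
24 [22.99 -3.04]
25 [23.74 -2.29]
26 [24.36 -1.58]
27 [24.87 -0.91]
28 [25.28 -0.33]
29 [25.58  0.16]
30 [25.8   0.52]
31 [25.92  0.75]
32 [25.97  0.83]
```

play_rows --gripper '[1,1,1,1,1,1,1,1,1,1,1]' --delta_pos '[[0.05,-0.08,0],[0.19,-0.3,0],[0.43,-0.65,0],[0.76,-1.11,0],[1.2,-1.67,0],[1.76,-2.3,0],[2.43,-2.98,0],[3.22,-3.68,0],[4.13,-4.37,0],[5.17,-5.03,0],[6.32,-5.64,0]]' --turn '[[0,0,0],[0,0,0],[0,0,0],[0,0,0],[0,0,0],[0,0,0],[0,0,0],[0,0,0],[0,0,0],[0,0,0],[0,0,0]]'

```text
time: 41.95
position: [0.466, -0.052, 0.1118]
tool_rot: [0.707, 0.707, 0.001, 0.001]
ft_force: [6.5, 2.6, -1.8]
grip_width: 0.0174
grip_force: 15.0
```

play_rows --gripper '[1,1,1,1,1,1,1,1,1,1,1]' --delta_pos '[[1.25,-0.53,0],[2.58,-0.95,0],[3.98,-1.25,0],[5.43,-1.42,0],[6.9,-1.44,0],[8.37,-1.32,0],[9.8,-1.06,0],[11.19,-0.67,0],[12.49,-0.17,0],[13.71,0.44,0],[14.81,1.12,0]]' --turn '[[0,0,0],[0,0,0],[0,0,0],[0,0,0],[0,0,0],[0,0,0],[0,0,0],[0,0,0],[0,0,0],[0,0,0],[0,0,0]]'

```text
time: 43.32
position: [0.4772, 0.0953, 0.1118]
tool_rot: [0.707, 0.708, -0.0, 0.001]
ft_force: [3.5, -3.2, -0.4]
grip_width: 0.0175
grip_force: 15.0
```

play_rows --gripper '[1,1,1,1,1,1,1,1,1,1,1,1]' --delta_pos '[[0.99,0.73,0],[1.86,1.48,0],[2.61,2.23,0],[3.23,2.94,0],[3.74,3.61,0],[4.15,4.19,0],[4.45,4.68,0],[4.67,5.04,0],[4.79,5.25,0],[4.83,5.3,0],[4.83,5.3,0],[4.83,5.3,0]]' --turn '[[0,0,0],[0,0,0],[0,0,0],[0,0,0],[0,0,0],[0,0,0],[0,0,0],[0,0,0],[0,0,0],[0,0,0],[0,0,0],[0,0,0]]'

```text
time: 44.82
position: [0.5292, 0.1443, 0.1116]
tool_rot: [0.707, 0.707, -0.0, -0.0]
ft_force: [0.8, -0.9, 4.8]
grip_width: 0.0175
grip_force: 15.0
```

play_rows --gripper '[1,-0.4,-0.4,-0.4,-0.4,-0.4,-0.4,-0.4,-0.4,-0.4,-0.4,-0.4]' --delta_pos '[[0,0,0],[0,0,0],[0,0,0],[0,0,0],[0,0,0],[0,0,-1],[0,0,-4],[0,0,-9],[0,0,-13],[2,-4,-13],[5,-8,-13],[6,-9,-13]]' --turn '[[0,0,0],[0,0,0],[0,0,0],[0,0,0],[0,0,0],[0,0,0],[0,0,0],[0,0,0],[0,0,0],[0,0,0],[0,0,0],[0,0,0]]'

```text
time: 46.32
position: [0.4367, 0.205, 0.2422]
tool_rot: [0.706, 0.708, -0.0, -0.0]
ft_force: [-0.7, 0.4, 0.6]
grip_width: 0.0605
grip_force: 0.0
```

```bash
python3 - <<'E'
from h import *
a=cam('scene');b=cam('side');o=robot.get_obs();print(o['time'],o['position'],o['ft_force'])
save(a,'s10');save(b,'b10')
a0=cv2.imread('pics/scene0.png')[:,:,::-1];b0=cv2.imread('pics/side0.png')[:,:,::-1]
# puck locations by template from the first pictures
def m(im,ref,box,pad):
    x,y,w,h=box;t=np.ascontiguousarray(ref[y:y+h,x:x+w]);s=np.ascontiguousarray(im[y-pad:y+h+pad,x-pad:x+w+pad])
    r=cv2.matchTemplate(s,t,5);_,v,_,l=cv2.minMaxLoc(r);return round(v,3),(l[0]-pad,l[1]-pad)
for n,bx in dict(dryA=(332,232,30,34),dryB=(312,274,30,34),padmid=(336,263,20,22),knob=(300,258,20,18),amber=(390,260,42,60),pet=(182,300,48,60),egg=(238,178,24,32),clamp=(322,155,30,50),mat=(154,194,60,20),traycorner=(436,228,24,32)).items(): print('scene',n,m(a['color'],a0,bx,10))
for n,bx in dict(dryA=(316,220,28,34),dryB=(364,216,28,34),padmid=(342,221,20,26),handle=(294,210,16,44),amber=(324,150,32,76),pet=(462,230,40,90),egg=(294,328,32,42),clamp=(220,260,55,48)).items(): print('side',n,m(b['color'],b0,bx,10))
# tray region pucks: bright grey blobs
c=cv2.cvtColor(b['color'],7)[195:275,180:300];_,l,s,ce=cv2.connectedComponentsWithStats((c>150).astype(np.uint8))
for i in range(1,len(s)):
    if s[i,4]>60: print(s[i],p2w(b,180+s[i,0]+s[i,2]/2,195+s[i,1]+s[i,3]/2,.02))
for sz in [a['color'][160:265,365:465]]:
    g=cv2.GaussianBlur(cv2.cvtColor(sz,7),(5,5),1);C=cv2.HoughCircles(g,cv2.HOUGH_GRADIENT,1,12,param1=80,param2=10,minRadius=7,maxRadius=13)
    for x,y,r in C[0][:5]: print(x+365,y+160,r,p2w(a,x+365,y+160,.025))
E
```

```text
46.425 [0.43883117 0.20487559 0.24225661] [-0.1652715   0.24954526 -0.41411997]
scene dryA (0.984, (0, 0))
scene dryB (0.974, (1, 0))
scene padmid (0.992, (0, 0))
scene knob (0.538, (0, 0))
scene amber (0.993, (0, 0))
scene pet (0.995, (0, 0))
scene egg (0.756, (0, 0))
scene clamp (0.839, (0, 0))
scene mat (0.916, (0, 0))
scene traycorner (0.983, (0, 0))
side dryA (0.987, (0, 0))
side dryB (0.941, (0, 0))
side padmid (0.997, (0, 0))
side handle (0.995, (0, 0))
side amber (0.999, (0, 0))
side pet (0.999, (0, 0))
side egg (0.912, (0, 0))
side clamp (0.904, (0, 0))
[  0   0  24  20 205] [0.41377174 0.51624528 0.02      ]
[ 85   0  35  25 407] [0.61015057 0.34455178 0.02      ]
[72 24 17  9 88] [0.51832531 0.31892597 0.02      ]
[ 35  40  19  12 139] [0.40145857 0.31266049 0.02      ]
[ 82  47  38  33 671] [0.47659541 0.16164641 0.02      ]
[  0  51  25  29 280] [0.29829013 0.29361968 0.02      ]
421.5 227.5 8.2 [0.52197985 0.3252611  0.025     ]
407.5 192.5 7.4 [0.40244862 0.31700053 0.025     ]
```

Everything matches the target state: the pucks are where the dry ones stood at the start, the handle is back, the bystanders are unmoved, and both dry pucks are in the tray.

```bash
python3 -c "
from rig import robot
print(robot.hand_in())"
```

```text
the job is handed in; nothing more can be done
None
```

The job is handed in at about 46 s: both rinsed pucks are on stands at the back, both dry pucks lie flat in the tray, the carousel is back at its first detent, and no bystander moved by the camera check; the judge's result was not shown.

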